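Open the combination lock and hold it up

TASK

Get the combination lock standing in the wooden rest ready for use: pull its dust cap straight up off the dial and set the cap down, mouth down, on the round cork mat. Then turn the dial clockwise, click by click, until it sits in the notch where its arrow points straight at the brass ridge beside the shackle, pull the shackle up open and lift the lock out of the rest by its shackle. Finish still holding it in the gripper, still and more than 5 cm clear above the rest, with the shackle open, and leave the other things on the bench where they are.

Things in the scene. Friction and masses are not known exactly. Their poses are not given: they have to be found in the camera images.
- rest: Wooden pocket screwed to the bench, 60 x 112 x 17 mm (x, y, z), in which the lock stands; walls 6 mm, floor 6 mm thick, about 2 mm play all round. Origin: centre of its underside, on the bench. Turned about the vertical, it and the lock alike.
- lock: Dark steel lock, loose, about 0.75 kg, body 44 x 96 x 40 mm (x, y, z). Origin: centre of its underside (6 mm above the bench in the rest). On its top: at own y = +19 mm the dial on a collar 48 mm across, 10 mm high; at y = -30 mm the shackle; between them at x = 0 a brass index ridge 10 mm long. Centre of mass near y = -15 mm: held by the shackle it hangs nearly level (tilt up to 0.2 rad).
- cap: Grey ribbed dust cap, loose, 35 g, over the dial: 60 mm across, 37 mm high, hollow below, on top a grip fin 30 mm along x, 12 mm thick along y, 21 mm high (58 mm in all). Origin: centre of its open mouth, on the lock's top at the start, x along the lock's x. Three sprung balls hold it: it comes straight up with 1 to 3 N over the first 10 mm and must rise 30 mm to clear the dial.
- mat: Round cork mat fixed to the bench, 100 mm across, 4 mm thick. Origin: centre of its underside.
- dial (a joint): Turn of the dial in rad: 0 when its arrow points at the brass ridge (opening notch); positive counter-clockwise from above, range -0.2 to 1.8. Click notches at 0, 0.52, 1.05 and 1.57; starts anywhere from 0.4 to 1.7; about 0.1 N m takes it over a click. Only within 0.1 rad of 0 is the shackle free; otherwise pulling it lifts the whole lock, shut.
- dial_grip (a point): Middle of the black bar grip on the dial, on its axis, 62 mm above the lock's underside. The bar is 10 mm thick, 34 mm long and 14 mm high (7 mm below to 7 mm above this point) on a disc 43 mm across. Its frame turns with the dial: the bar runs along its y axis, with the brass arrow at its -y end.
- shackle (a joint): Lift of the shackle out of the lock body in m: 0 shut, 0.020 fully open (a hard stop, after which the lock body comes along). It slides with about 1 N of friction; it has no spring.
- shackle_grip (a point): Middle of the shackle's flat top bar, 88 mm above the lock's underside when shut. The bar is 36 mm long along the lock's x, 9 mm thick along its y and 16 mm high; two 8 mm legs below it, 26 mm apart, with 40 mm of leg showing under the bar when shut. It moves with the shackle.
- spool: Bystander: loose wooden thread spool, 38 mm across, 42 mm high. Origin: centre of its underside.
- disc_pale: Bystander: loose pale turned wooden disc, 52 mm across, 18 mm high. Origin: centre of its underside.
- tape: Bystander: loose roll of masking tape, 90 mm across, 20 mm high. Origin: centre of its underside. Just to the left of it stands a tall lamp that belongs to the room (about x 0.42 to 0.6 m, y 0.24 to 0.42 m, 0.6 m high): an arm that comes from the left must pass it on the robot's side, drawn in to about 0.38 m from its base axis.
- disc_dark: Bystander: loose dark turned wooden disc, 60 mm across, 14 mm high. Origin: centre of its underside.

How it is judged:
On the way, in this order (a step that is already met when the one before it is completed fails the run):
1. the cap stands mouth down on the cork mat, let go (horizontal distance between cap and mat below 0.04 m and height (world z) of cap below 0.012 m and angle between cap's own z axis and vertical below 0.15 rad and contact force between the fingers and cap below 0.1 N), for 0.2 s.
2. the dial sits in the opening notch with the shackle still shut and the lock in its rest (value of joint dial between -0.14 and 0.14 rad and value of joint shackle below 0.004 m and height (world z) of lock below 0.012 m), for 0.2 s.
3. the shackle is pulled open (value of joint shackle above 0.016 m), for 0.1 s.
At the end, for the whole second after the job is handed in: Gripped at the shackle bar (over 2 N, TCP within 35 mm), shackle open over 16 mm, dial within 0.2 rad of its notch; lock still, within 0.4 rad of upright, underside over 60 mm above the bench, off the rest; cap upright on the mat, centres within 40 mm; then kept so (value of joint shackle above 0.016 m and height (world z) of lock above 0.06 m and angle between lock's own z axis and vertical below 0.4 rad and linear speed of lock below 0.05 m/s and contact force between the fingers and lock above 2 N and distance between the grasp point and shackle_grip below 0.035 m and contact force between lock and rest below 0.1 N and value of joint dial between -0.2 and 0.2 rad and horizontal distance between cap and mat below 0.04 m and height (world z) of cap below 0.012 m and angle between cap's own z axis and vertical below 0.15 rad); the arm keeps its last pose, push and grip.
It fails at once if a bystander (spool, discs, tape) is moved more than 25 mm (distance of any of spool, disc_pale, tape, disc_dark from where it was at the start of the episode above 0.025 m).
It fails at once if the lock is lifted out of the rest while its shackle is shut (height (world z) of lock above 0.03 m and value of joint shackle below 0.01 m).
It also fails if it takes over 67 s, if anything falls off the work surface, if the arm or the gripper's body presses on something with over 40 N, if the wrist force passes 120 N, or if a joint passes its speed limit or range.

ROBOT

A 6-joint arm with a two-finger parallel gripper is mounted at the origin on a cart in front of the work surface, level with it; the furniture and walls round the work are solid. World frame = base frame: x ahead of the robot, y to its left, z up, the work surface at z = 0. Lengths are in m, angles in rad, forces in N, time in s.
With the tool pointing down it reaches from about 0.25 to 0.775 m from the base axis. Payload 4 kg.
Tool frame: the origin (TCP) lies between the finger pads, 19 mm behind the fingertips; this is the grasp point; z points along the fingers, y is the line along which they close (so a half turn about z gives the same grasp; the last joint's range is limited). The gripper opens to 94 mm and grips with 3 to 60 N. Pads are 16 mm wide; open, the fingers measure 119 mm over their backs; the gripper's body (75 mm by 177 mm) begins 78 mm behind the grasp point.
Start: joints at [-1.426, 0.087, 1.371, -0, 1.684, -0.103], TCP at [0.135, -0.533, 0.224] pointing down, gripper open.
Joint ranges: [-3.1, 3.1], [-0.76, 2.03], [0.27, 2.55], [-1.08, 4.22], [0.17, 2.65], [-2.57, 2.57]. Speed limits (rad/s): [2.79, 2.79, 3.14, 3.14, 3.14, 3.14].

INTERFACE

Orientations are given as [roll, pitch, yaw] about the fixed x, y, z axes, in that order (R = Rz(yaw) Ry(pitch) Rx(roll)).
In Python, from bench import robot gives the robot as it stands. The module is installed in compiled form; this text tells all that it offers.
- The arm moves only by the tool move_arm, never from a script. Its argument "deltas" is one flat list of numbers, 7 for each row, row after row: the turn, a rotation vector about the tool's x, y, z in rad, then the shift along the tool's x, y, z in cm, then the closure, from -1 (fully open) to 1 (shut). A call has 1 to 8 rows; each row is the pose to reach, as a shift and turn from the pose commanded when the call began, along the tool's axes at that moment; what a row does not reach only later rows make up. A row lasts 1/10 s, in which the tool goes at most 50 mm and 8.59 degrees, less where a joint would pass 70% of its speed; a pose out of reach is approached as far as the arm can. A call with a gripper value outside its range is refused whole. The fingers move at their own pace and stop on an object; the grip force is fixed at half the most. Time passes only in rows, so rows that repeat a pose let the fingers close. It gives the time, the measured TCP pose, the force, the opening and the grip force at its end, in the units of the state.
- robot.get_obs(): the state, without advancing time (a new reading comes with each control period).
- robot.snapshot(name): name is "side" or "top"; returns a dict with "image" (384x512x3 uint8, red, green, blue), "depth" (384x512 float32, m along the optical axis (not along the pixel's ray), 0 where there is no reading), "fov_y" (degrees; the focal length in pixels is half the picture's height over the tangent of half this angle, whatever the lens; pixels are square), "cx", "cy" (the principal point, pixels), "origin" and "orientation" of the camera in the world. Camera axes: x right, y up, looking along -z (the intrinsics and any distortion apply to the point x, -y, -z); pixel columns grow to the right and rows downward; lengths in m; the calibration is good to about 2 mm. A picture is of the moment at which its call begins.
- robot.close_job(): hands the job in; it is judged then, once.
The state is a dict: "time": time; "joint_positions": joint angles; "qvel": joint speeds; "joint_torque": joint torques, N m; "tool_pos": TCP position; "ee_rot": TCP orientation; "wrist_force": force on the tool from outside, world axes, zero at the start; "wrist_torque": the same for the moment, N m; "width": finger opening in m; "finger_force": force on a finger pad.
Only numpy, scipy, OpenCV 4.12 (cv2) and the standard library are available. Lean on these libraries where they do the work, as an engineer would, in place of code of your own. Each camera call takes 0.05 s, during which the arm holds its last target. There are 200 camera calls.

## Working session

There is one attempt and no reset: what is moved stays moved. The work goes in short steps, Python scripts to look and compute and a tool call to move; the robot and the scene stay as the last step left them, time stands still between calls to the robot, and variables do not carry over. Pictures are saved under pics/ and viewed, at most 10 in all, crops included, and the job is handed in when it is done.

Besides the shell and the picture viewer there is one more tool, called after "Call:" by a JSON object that holds its "fn" and its "kwargs". move_arm: Moves the arm, as the interface text tells. Its arguments: {"type":"object","properties":{"deltas":{"type":"array","items":{"type":"number"}}},"required":["deltas"]}

```bash
mkdir -p pics; cat > h.py <<'E'
import numpy as np, cv2
from bench import robot
from scipy.spatial.transform import Rotation as R
def snap(n):
    s=robot.snapshot(n); return s
def cloud(s):
    im=s["image"];h,w=im.shape[:2];f=h/2/np.tan(np.radians(s["fov_y"])/2)
    u,v=np.meshgrid(np.arange(w),np.arange(h));d=s["depth"]
    P=np.stack([(u-s["cx"])/f*d,-(v-s["cy"])/f*d,-d],-1)
    o=np.array(s["orientation"]);M=R.from_euler('xyz',o).as_matrix() if o.size==3 else (o if o.shape==(3,3) else None)
    return P@M.T+np.array(s["origin"])
E
python3 - <<'E'
from h import *
for n in("top","side"):
    s=snap(n);cv2.imwrite(f"pics/{n}0.png",s["image"][...,::-1]);print({k:v for k,v in s.items() if k not in("image","depth")})
    np.savez(f"{n}0.npz",**s)
print(robot.get_obs())
E
```

```text
{'fov_y': 53.28387978431342, 'cx': 254.28372309933857, 'cy': 197.7507637969709, 'origin': array([ 0.47560894, -0.10575125,  0.94217697]), 'orientation': array([ 0.05844361,  0.04182649, -1.55073049])}
{'fov_y': 52.93456260054495, 'cx': 256.25027261207566, 'cy': 185.2263107476262, 'origin': array([0.28979507, 0.76065685, 0.59908914]), 'orientation': array([ 1.05259313, -0.01557297, -2.87110337])}
{'time': 0.1, 'joint_positions': array([-1.42610143e+00,  8.78867412e-02,  1.37206777e+00, -1.77932168e-05,
        1.68361829e+00, -1.03111394e-01]), 'qvel': array([-1.05943139e-03, -1.50065686e-03, -2.63405698e-03,  6.08916080e-04,
        1.52111997e-03, -9.73181279e-06]), 'joint_torque': array([ 1.74178360e-03, -3.41252124e+01, -3.03301799e+01,  7.18969549e-02,
        3.04195785e-02, -1.01946978e-04]), 'tool_pos': array([ 0.13482088, -0.53275251,  0.22323604]), 'ee_rot': array([-3.13962120e+00, -1.86224093e-04,  2.47804122e-01]), 'wrist_force': array([-0.94056469, -0.20258227, -0.14201693]), 'wrist_torque': array([-0.01366778,  0.00803969, -0.01543364]), 'finger_force': 0.0, 'width': 0.09371593618264207}
```

View pics/top0.png

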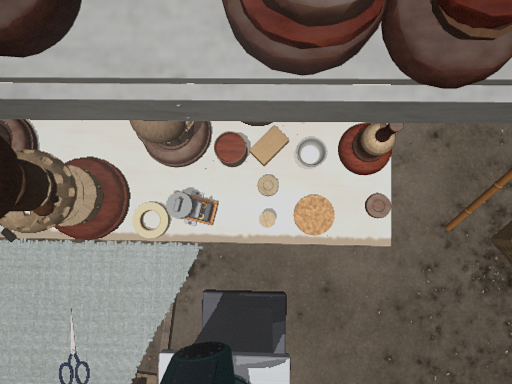

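View pics/side0.png

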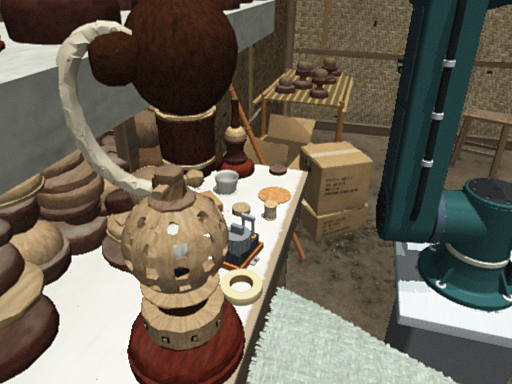

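The top view shows the tape at (150,219), the lock with its cap at (180,205) and shackle at about (205,210), the spool at (268,217), the pale disc at (268,185), the mat at (314,214) and the dark disc at (378,205). In the side view the lock is at about (243,240) and the mat at (273,195).

```bash
python3 - <<'E'
from h import *
s=dict(np.load("top0.npz"));C=cloud(s);im=s["image"]
np.set_printoptions(precision=3,suppress=True)
for n,(u,v) in dict(mat=(314,214),cap=(180,205),tape=(140,219),spool=(268,217),pale=(268,185),dark=(378,205),edge=(300,243),shelf=(250,110),shelf2=(250,90)).items(): print(n,C[v,u])
hsv=cv2.cvtColor(im,cv2.COLOR_RGB2HSV)
# mat
z=C[...,2];x=C[...,0];y=C[...,1]
m=(hsv[...,1]>80)&(z<.03)&(abs(x-C[214,314][0])<.08)&(abs(y-C[214,314][1])<.08)
c,r=cv2.minEnclosingCircle(np.argwhere(m)[:,::-1].astype(np.int32));print("mat px",c,r,C[int(c[1]+.5),int(c[0]+.5)], C[m].mean(0))
near=(abs(x-C[205,180][0])<.12)&(abs(y-C[205,180][1])<.14)
for lo,hi in((.08,.089),(.09,.12),(.04,.055)):
    q=near&(z>lo)&(z<hi); print(lo,hi,q.sum(),C[q].mean(0),C[q].min(0),C[q].max(0))
crop=cv2.resize(im[175:240,130:235],None,fx=7,fy=7,interpolation=cv2.INTER_CUBIC);cv2.imwrite("pics/c1.png",crop[...,::-1])
E
```

```text
mat [ 0.493 -0.212  0.002]
cap [0.505 0.097 0.091]
tape [0.472 0.212 0.019]
spool [ 0.483 -0.1    0.043]
pale [ 0.561 -0.099  0.014]
dark [ 0.517 -0.363  0.014]
edge [ 0.421 -0.179 -0.002]
shelf [ 0.618 -0.077  0.451]
shelf2 [ 0.629 -0.079  0.499]
mat px (313.55755615234375, 214.51028442382812) 20.07097816467285 [ 0.49  -0.212  0.005] [ 0.491 -0.211  0.004]
0.08 0.089 446 [0.507 0.102 0.083] [0.476 0.049 0.08 ] [0.535 0.132 0.089]
0.09 0.12 159 [0.502 0.079 0.101] [0.479 0.048 0.09 ] [0.521 0.11  0.108]
0.04 0.055 574 [0.567 0.067 0.047] [ 0.473 -0.039  0.04 ] [0.625 0.173 0.055]
```

View pics/c1.png

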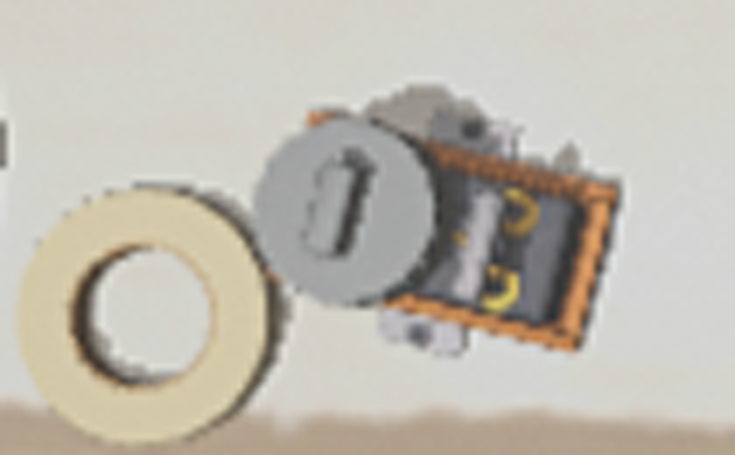

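The crop shows the cap's fin at crop (337,205), i.e. about pixel (178,204), and the shackle bar at crop (478,245), i.e. about (198,210). The lock's y axis runs left and slightly up, and the tape stands close beside the cap.

```bash
python3 - <<'E'
from h import *
np.set_printoptions(precision=4,suppress=True)
for n in("top","side"):
    s=dict(np.load(n+"0.npz"));C=cloud(s);x,y,z=C[...,0],C[...,1],C[...,2]
    for name,c,r in(("fin",(.506,.102),.03),("shk",(.495,.055),.03)):
        q=(np.hypot(x-c[0],y-c[1])<r)&(z>.0955)&(z<.115)
        if name=="fin": q&=(y>.08)
        else: q&=(y<.08)
        if q.sum()<8: print(n,name,q.sum());continue
        rc=cv2.minAreaRect((C[q][:,:2]*1000).astype(np.float32));print(n,name,q.sum(),C[q].mean(0),rc)
    q=(np.hypot(x-.507,y-.102)<.05)&(z>.076)&(z<.088)&(y>.068)
    print(n,"cap",q.sum(),cv2.minEnclosingCircle((C[q][:,:2]*1000).astype(np.float32)),C[q].mean(0))
    im=s["image"];hsv=cv2.cvtColor(im,cv2.COLOR_RGB2HSV)
    q=(np.hypot(x-.49,y-.07)<.09)&(z>.010)&(z<.025)&(hsv[...,1]>120)&(y<.12)
    print(n,"rest",q.sum(),cv2.minAreaRect((C[q][:,:2]*1000).astype(np.float32)))
E
```

```text
top fin 79 [0.507  0.1015 0.103 ] ((506.9923400878906, 102.26107788085938), (12.329352378845215, 29.66426658630371), 77.28761291503906)
top shk 68 [0.4957 0.054  0.1011] ((496.1606750488281, 54.473968505859375), (8.851216316223145, 34.88473892211914), 77.16304779052734)
top cap 475 ((507.0284729003906, 102.5105209350586), 30.87486457824707) [0.5066 0.1012 0.0829]
top rest 119 ((496.7581787109375, 62.95369338989258), (67.71388244628906, 56.5291748046875), 77.26104736328125)
side fin 77 [0.5071 0.1061 0.1012] ((507.62396240234375, 104.73565673828125), (12.766485214233398, 28.087913513183594), 76.01118469238281)
side shk 60 [0.4958 0.0578 0.0996] ((496.4880065917969, 56.136844635009766), (10.23764419555664, 35.3555793762207), 80.0686264038086)
side cap 264 ((506.6302185058594, 103.95947265625), 30.365964889526367) [0.5005 0.1118 0.0822]
side rest 117 ((475.86566162109375, 78.8598861694336), (85.53941345214844, 11.414563179016113), 78.83391571044922)
```

```bash
cat > d.py <<'E'
import sys
from h import *
x,y,z,yaw=map(float,sys.argv[1:5])
o=robot.get_obs();T=R.from_euler('xyz',o["ee_rot"]);G=R.from_euler('xyz',[np.pi,0,yaw])
print("rot",np.round((T.inv()*G).as_rotvec(),3),"cm",np.round(T.inv().apply(np.array([x,y,z])-o["tool_pos"])*100,2),
 "t",round(o["time"],2),"pos",np.round(o["tool_pos"],4),"rpy",np.round(o["ee_rot"],3),"w",round(o["width"],4),"F",np.round(o["wrist_force"],1),"q",np.round(o["joint_positions"],2))
E
python3 d.py 0.507 0.103 0.2 -0.223
```

```text
rot [-0.002  0.     0.471] cm [ 51.67 -52.5    2.44] t 0.1 pos [ 0.1348 -0.5328  0.2232] rpy [-3.14  -0.     0.248] w 0.0937 F [-0.9 -0.2 -0.1] q [-1.43  0.09  1.37 -0.    1.68 -0.1 ]
```

Call:
{"fn": "move_arm", "kwargs": {"deltas": [0, 0, 0.06, 6.5, -6.5, 0, 0.15, 0, 0, 0.12, 13, -13, 0, 0.15, 0, 0, 0.18, 19, -19, 0, 0.15, 0, 0, 0.24, 25, -25, 0, 0.15, 0, 0, 0.3, 31, -31, 0, 0.15, 0, 0, 0.36, 37, -37, 0, 0.15, 0, 0, 0.4, 40, -40, 0, 0.15, 0, 0, 0.4, 40, -40, 0, 0.15]}}

```text
time: 0.9
tool_pos: [0.3401, -0.1877, 0.224]
ee_rot: [3.141, -0.0, -0.153]
wrist_force: [0.8, -0.2, 0.8]
width: 0.0403
finger_force: 0.0
```

```bash
python3 d.py 0.507 0.103 0.15 -0.223
```

```text
rot [ 0.   -0.    0.07] cm [ 12.05 -31.28   7.4 ] t 0.9 pos [ 0.3401 -0.1877  0.224 ] rpy [ 3.141 -0.    -0.153] w 0.0403 F [ 0.8 -0.2  0.8] q [-0.65 -0.28  1.71 -0.    1.71  1.07]
```

Call:
{"fn": "move_arm", "kwargs": {"deltas": [0, 0, 0.07, 4, -10, 0, 0.15, 0, 0, 0.07, 8, -20, 0, 0.15, 0, 0, 0.07, 10, -26, 0, 0.15, 0, 0, 0.07, 12, -31, 2, 0.15, 0, 0, 0.07, 12, -31, 4, 0.15, 0, 0, 0.07, 12, -31, 6, 0.15, 0, 0, 0.07, 12, -31, 6, 0.15, 0, 0, 0.07, 12, -31, 6, 0.15]}}

```text
time: 1.7
tool_pos: [0.5042, 0.1021, 0.1595]
ee_rot: [3.141, 0.008, -0.217]
wrist_force: [-0.3, -1.1, -0.4]
width: 0.0399
finger_force: 0.0
```

```bash
python3 d.py 0.507 0.103 0.106 -0.223
```

```text
rot [0.001 0.008 0.006] cm [ 0.3  -0.15  5.35] t 1.7 pos [0.5042 0.1021 0.1595] rpy [ 3.141  0.008 -0.217] w 0.0399 F [-0.3 -1.1 -0.4] q [0.09 0.04 1.55 0.   1.56 1.88]
```

Settle, descend and close.

Call:
{"fn": "move_arm", "kwargs": {"deltas": [0, 0, 0, 0.2, -0.1, 0, 0.15, 0, 0, 0, 0.2, -0.1, 0, 0.15, 0, 0, 0, 0.2, -0.1, 2, 0.15, 0, 0, 0, 0.2, -0.1, 4, 0.15, 0, 0, 0, 0.2, -0.1, 4, 0.15, 0, 0, 0, 0.2, -0.1, 4, 0.15]}}

```text
time: 2.3
tool_pos: [0.5077, 0.098, 0.1254]
ee_rot: [-3.141, -0.001, -0.224]
wrist_force: [0.4, -0.4, -0.2]
width: 0.0401
finger_force: 0.0
```

```bash
python3 d.py 0.507 0.103 0.105 -0.223
```

```text
rot [-0.    -0.001 -0.001] cm [-0.18 -0.47  2.04] t 2.3 pos [0.5077 0.098  0.1254] rpy [-3.141e+00 -1.000e-03 -2.240e-01] w 0.0401 F [ 0.4 -0.4 -0.2] q [ 0.08  0.05  1.6  -0.    1.48  1.88]
```

Call:
{"fn": "move_arm", "kwargs": {"deltas": [0, 0, 0, -0.18, -0.45, 0, 0.15, 0, 0, 0, -0.18, -0.45, 1, 0.15, 0, 0, 0, -0.18, -0.45, 2, 0.15, 0, 0, 0, -0.18, -0.45, 2, 0.15, 0, 0, 0, -0.18, -0.45, 2, 0.15]}}

```text
time: 2.8
tool_pos: [0.5063, 0.1039, 0.1036]
ee_rot: [3.141, 0.001, -0.222]
wrist_force: [-0.4, 0.0, 0.0]
width: 0.0402
finger_force: 0.0
```

```bash
python3 d.py 0.507 0.103 0.105 -0.223
```

```text
rot [0.001 0.001 0.001] cm [ 0.09  0.08 -0.14] t 2.8 pos [0.5063 0.1039 0.1036] rpy [ 3.141e+00  1.000e-03 -2.220e-01] w 0.0402 F [-0.4  0.   0. ] q [ 0.09  0.07  1.63 -0.    1.44  1.89]
```

Call:
{"fn": "move_arm", "kwargs": {"deltas": [0, 0, 0, 0, 0, 0, 1, 0, 0, 0, 0, 0, 0, 1, 0, 0, 0, 0, 0, 0, 1, 0, 0, 0, 0, 0, 0, 1, 0, 0, 0, 0, 0, 0, 1]}}

```text
time: 3.3
tool_pos: [0.5068, 0.1033, 0.1045]
ee_rot: [3.14, -0.001, -0.222]
wrist_force: [0.1, -1.0, 0.9]
width: 0.0119
finger_force: 30.0
```

Well gripped; pull straight up slowly to 10 cm.

Call:
{"fn": "move_arm", "kwargs": {"deltas": [0, 0, 0, 0, 0, -0.5, 1, 0, 0, 0, 0, 0, -1, 1, 0, 0, 0, 0, 0, -1.5, 1, 0, 0, 0, 0, 0, -2.5, 1, 0, 0, 0, 0, 0, -4, 1, 0, 0, 0, 0, 0, -6, 1, 0, 0, 0, 0, 0, -8, 1, 0, 0, 0, 0, 0, -9, 1]}}

```text
time: 4.1
tool_pos: [0.5078, 0.1042, 0.1973]
ee_rot: [-3.14, -0.004, -0.222]
wrist_force: [0.4, -0.8, -0.6]
width: 0.012
finger_force: 30.0
```

```bash
python3 d.py 0.491 -0.211 0.15 -0.223; python3 - <<'E'
from h import *
np.set_printoptions(precision=4,suppress=True)
s=snap("side");cv2.imwrite("pics/s1.png",cv2.resize(s["image"][120:300,180:320],None,fx=4,fy=4)[...,::-1])
E
```

```text
rot [-0.002 -0.004  0.001] cm [ 5.28 31.12  4.71] t 4.1 pos [0.5078 0.1042 0.1973] rpy [-3.14  -0.004 -0.222] w 0.012 F [ 0.4 -0.8 -0.6] q [0.09 0.02 1.49 0.   1.62 1.89]
```

View pics/s1.png

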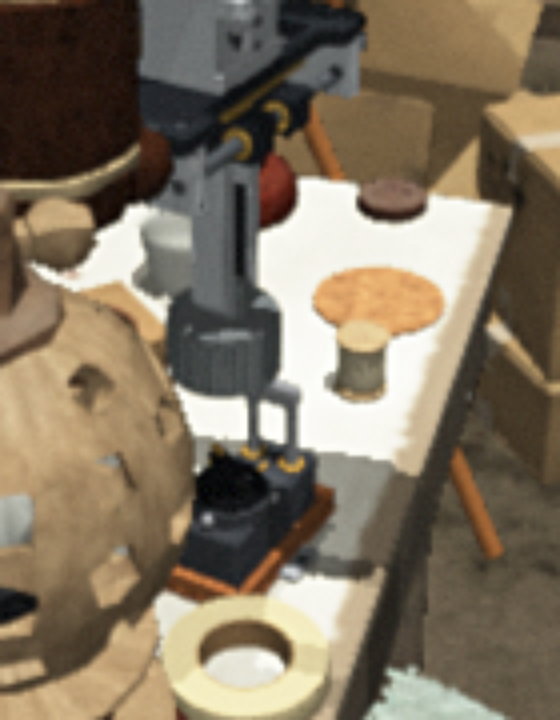

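The crop shows the cap at (222,340) hanging clear of the dial at (232,490), with the lock still seated in the rest. Next, carry the cap to the mat.

Call:
{"fn": "move_arm", "kwargs": {"deltas": [0, 0, 0, 0.7, 4, 0, 1, 0, 0, 0, 1.4, 8, 0, 1, 0, 0, 0, 2, 12, 0, 1, 0, 0, 0, 2.7, 16, 0, 1, 0, 0, 0, 3.4, 20, 0, 1, 0, 0, 0, 4.2, 25, 0, 1, 0, 0, 0, 4.8, 29, 1, 1, 0, 0, 0, 5.3, 31, 2, 1]}}

```text
time: 4.95
tool_pos: [0.4894, -0.2134, 0.1737]
ee_rot: [3.141, -0.0, -0.226]
wrist_force: [-0.5, 1.0, -0.6]
width: 0.0118
finger_force: 30.0
```

Call:
{"fn": "move_arm", "kwargs": {"deltas": [0, 0, 0, 0, 0, 1, 1, 0, 0, 0, 0, 0, 2, 1, 0, 0, 0, 0, 0, 2, 1, 0, 0, 0, 0, 0, 2, 1]}}

```text
time: 5.35
tool_pos: [0.4902, -0.2088, 0.154]
ee_rot: [-3.141, 0.001, -0.22]
wrist_force: [0.6, -0.8, -0.1]
width: 0.0118
finger_force: 30.0
```

```bash
python3 d.py 0.491 -0.211 0.065 -0.223
```

```text
rot [-0.     0.001  0.003] cm [0.13 0.2  8.9 ] t 5.35 pos [ 0.4902 -0.2088  0.154 ] rpy [-3.141e+00  1.000e-03 -2.200e-01] w 0.0118 F [ 0.6 -0.8 -0.1] q [-0.51  0.07  1.52  0.    1.54  1.28]
```

Call:
{"fn": "move_arm", "kwargs": {"deltas": [0, 0, 0, 0, 0, 2, 1, 0, 0, 0, 0.1, 0.1, 4, 1, 0, 0, 0, 0.1, 0.1, 6, 1, 0, 0, 0, 0.1, 0.1, 7.5, 1, 0, 0, 0, 0.1, 0.1, 8.3, 1, 0, 0, 0, 0.1, 0.1, 8.7, 1, 0, 0, 0, 0.1, 0.1, 8.9, 1, 0, 0, 0, 0.1, 0.1, 8.9, 1]}}

```text
time: 6.15
tool_pos: [0.4914, -0.2114, 0.066]
ee_rot: [3.141, -0.001, -0.222]
wrist_force: [-0.3, 0.8, -0.1]
width: 0.0117
finger_force: 30.0
```

Call:
{"fn": "move_arm", "kwargs": {"deltas": [0, 0, 0, 0, 0, 0.1, 1, 0, 0, 0, 0, 0, 0.1, 1]}}

```text
time: 6.35
tool_pos: [0.4912, -0.2116, 0.0649]
ee_rot: [3.141, -0.001, -0.222]
wrist_force: [0.9, 0.4, -0.7]
width: 0.0117
finger_force: 30.0
```

Call:
{"fn": "move_arm", "kwargs": {"deltas": [0, 0, 0, 0, 0, 0.1, 1, 0, 0, 0, 0, 0, 0.2, 1, 0, 0, 0, 0, 0, 0.25, 1, 0, 0, 0, 0, 0, 0.25, 1, 0, 0, 0, 0, 0, 0.25, 0.15, 0, 0, 0, 0, 0, 0.25, 0.15, 0, 0, 0, 0, 0, 0.25, 0.15, 0, 0, 0, 0, 0, 0.25, 0.15]}}

```text
time: 7.15
tool_pos: [0.4908, -0.2113, 0.0616]
ee_rot: [3.142, 0.0, -0.222]
wrist_force: [-0.4, -0.5, -0.1]
width: 0.0385
finger_force: 0.0
```

Call:
{"fn": "move_arm", "kwargs": {"deltas": [0, 0, 0, 0, 0, -2, 0.15, 0, 0, 0, 0, 0, -4, 0.15, 0, 0, 0, 0, 0, -7, 0.15, 0, 0, 0, 0, 0, -10, 0.15, 0, 0, 0, 0, 0, -13, 0.15, 0, 0, 0, 0, 0, -14, 0.15]}}

```text
time: 7.75
tool_pos: [0.4923, -0.2121, 0.2057]
ee_rot: [3.14, -0.006, -0.222]
wrist_force: [0.7, 0.1, -0.3]
width: 0.0395
finger_force: 0.0
```

```bash
python3 d.py 0.507 0.103 0.15 1.8; python3 - <<'E'
from h import *
np.set_printoptions(precision=4,suppress=True)
s=snap("top");np.savez("top1.npz",**s);C=cloud(s);x,y,z=C[...,0],C[...,1],C[...,2]
q=(np.hypot(x-.491,y+.211)<.06)&(z>.03)&(z<.08); print(q.sum(),C[q].mean(0),C[q].max(0))
q=(np.hypot(x-.507,y-.103)<.03)&(z>.066)&(z<.085);print(q.sum(),C[q].mean(0),cv2.minAreaRect((C[q][:,:2]*1000).astype(np.float32)))
S=s["image"];t=snap("side");np.savez("side1.npz",**t)
a=cv2.resize(S[175:240,150:230],(480,390),interpolation=cv2.INTER_CUBIC);b=cv2.resize(t["image"][210:285,200:280],(416,390),interpolation=cv2.INTER_CUBIC)[:,:310]
cv2.imwrite("pics/c2.png",np.hstack([a,b])[...,::-1])
E
```

```text
rot [ 8.000e-03 -2.000e-03 -2.022e+00] cm [ -5.55 -31.07   5.47] t 7.75 pos [ 0.4923 -0.2121  0.2057] rpy [ 3.14  -0.006 -0.222] w 0.0395 F [ 0.7  0.1 -0.3] q [-0.51  0.06  1.44 -0.    1.64  1.28]<stdin>:4: RuntimeWarning: Mean of empty slice.
  ret = um.true_divide(
Traceback (most recent call last):
ValueError: zero-size array to reduction operation maximum which has no identity
```

Cap is hidden by the gripper in the top view; skip it there and use the side view.

```bash
python3 - <<'E'
from h import *
np.set_printoptions(precision=4,suppress=True)
s=dict(np.load("top1.npz"));C=cloud(s);x,y,z=C[...,0],C[...,1],C[...,2]
q=(np.hypot(x-.507,y-.103)<.03)&(z>.066)&(z<.085);print(q.sum(),C[q].mean(0),cv2.minAreaRect((C[q][:,:2]*1000).astype(np.float32)))
S=s["image"];t=snap("side");np.savez("side1.npz",**t)
D=cloud(t);q=(np.hypot(D[...,0]-.491,D[...,1]+.211)<.045)&(D[...,2]>.02)&(D[...,2]<.09);print("cap side",q.sum(),D[q].mean(0),D[q].max(0),cv2.minEnclosingCircle((D[q][:,:2]*1000).astype(np.float32)))
a=cv2.resize(S[175:240,150:230],(480,390),interpolation=cv2.INTER_CUBIC);b=cv2.resize(t["image"][210:285,200:280],(416,390),interpolation=cv2.INTER_CUBIC)[:,:310]
cv2.imwrite("pics/c2.png",np.hstack([a,b])[...,::-1])
E
```

```text
74 [0.5073 0.101  0.0741] ((508.5992126464844, 101.34403228759766), (10.611265182495117, 36.41924285888672), 47.331050872802734)
cap side 308 [ 0.4897 -0.1981  0.0395] [ 0.5223 -0.177   0.0634] ((490.34716796875, -208.90621948242188), 31.986066818237305)
```

View pics/c2.png

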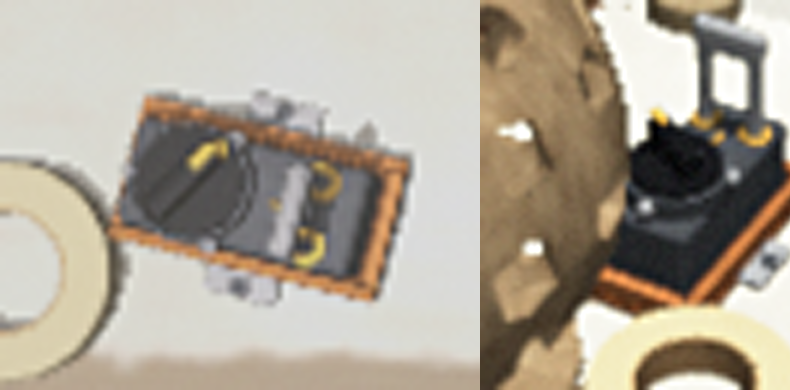

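The top crop shows the dial bar at (195,180) with its arrow at upper right (210,152), about 1.05 rad from the opening notch. The shackle is shut at (288,210), and side-view points put the cap upright on the mat, fin top at 0.063 m. Next, move over the dial and turn the tool to yaw 2.396.

Call:
{"fn": "move_arm", "kwargs": {"deltas": [0, 0, -0.14, -0.7, -4, 0, 0.2, 0, 0, -0.28, -1.4, -8, 0, 0.3, 0, 0, -0.42, -2.2, -12, 0, 0.3, 0, 0, -0.56, -2.9, -16, 0, 0.3, 0, 0, -0.7, -3.6, -20, 0, 0.3, 0, 0, -0.84, -4.3, -24, 0, 0.3, 0, 0, -0.98, -5, -28, 0, 0.3, 0, 0, -1.12, -5.5, -31, 0, 0.3]}}

```text
time: 8.65
tool_pos: [0.5042, 0.1053, 0.199]
ee_rot: [-3.138, 0.003, 0.905]
wrist_force: [0.3, -0.0, -0.0]
width: 0.033
finger_force: 0.0
```

Call:
{"fn": "move_arm", "kwargs": {"deltas": [0, 0, -0.14, 0, 0, 0, 0.3, 0, 0, -0.28, 0, 0, 0, 0.3, 0, 0, -0.42, 0, 0, 0, 0.3, 0, 0, -0.56, 0, 0, 0, 0.3, 0, 0, -0.7, 0, 0, 0, 0.3, 0, 0, -0.84, 0, 0, 0, 0.3, 0, 0, -0.98, 0, 0, 0, 0.3, 0, 0, -1.12, 0, 0, 0, 0.3]}}

```text
time: 9.45
tool_pos: [0.5044, 0.103, 0.1988]
ee_rot: [-3.137, -0.002, 2.024]
wrist_force: [0.9, -0.4, -0.7]
width: 0.033
finger_force: 0.0
```

Call:
{"fn": "move_arm", "kwargs": {"deltas": [0, 0, -0.14, 0, 0, 0, 0.3, 0, 0, -0.28, 0, 0, 0, 0.3, 0, 0, -0.38, 0, 0, 0, 0.3, 0, 0, -0.38, 0, 0, 0, 0.3, 0, 0, -0.38, 0, 0, 0, 0.3]}}

```text
time: 9.95
tool_pos: [0.5048, 0.1031, 0.1999]
ee_rot: [-3.139, -0.002, 2.396]
wrist_force: [-0.7, -0.6, -0.3]
width: 0.0329
finger_force: 0.0
```

```bash
python3 d.py 0.5075 0.1025 0.083 2.396
```

```text
rot [-0.002 -0.002 -0.   ] cm [-0.26  0.17 11.69] t 9.95 pos [0.5048 0.1031 0.1999] rpy [-3.139e+00 -2.000e-03  2.396e+00] w 0.0329 F [-0.7 -0.6 -0.3] q [ 0.09  0.02  1.49 -0.    1.64 -0.73]
```

Call:
{"fn": "move_arm", "kwargs": {"deltas": [0, 0, 0, -0.25, 0.15, 2, 0.3, 0, 0, 0, -0.25, 0.15, 5, 0.3, 0, 0, 0, -0.25, 0.15, 8, 0.3, 0, 0, 0, -0.25, 0.15, 10, 0.3, 0, 0, 0, -0.25, 0.15, 11, 0.3, 0, 0, 0, -0.25, 0.15, 11.2, 0.3, 0, 0, 0, -0.25, 0.15, 11.2, 0.3]}}

```text
time: 10.65
tool_pos: [0.5087, 0.1026, 0.0901]
ee_rot: [3.141, 0.0, 2.397]
wrist_force: [0.2, -0.5, 0.1]
width: 0.0331
finger_force: 0.0
```

```bash
python3 d.py 0.5075 0.1025 0.083 2.396
```

```text
rot [0.    0.    0.001] cm [ 0.09 -0.09  0.71] t 10.65 pos [0.5087 0.1026 0.0901] rpy [3.141 0.    2.397] w 0.0331 F [ 0.2 -0.5  0.1] q [ 0.09  0.08  1.64 -0.    1.41 -0.74]
```

Call:
{"fn": "move_arm", "kwargs": {"deltas": [0, 0, 0, 0.1, -0.1, 0.3, 0.3, 0, 0, 0, 0.1, -0.1, 0.6, 0.3, 0, 0, 0, 0.1, -0.1, 0.6, 0.3, 0, 0, 0, 0.1, -0.1, 0.6, 1, 0, 0, 0, 0.1, -0.1, 0.6, 1, 0, 0, 0, 0.1, -0.1, 0.6, 1, 0, 0, 0, 0.1, -0.1, 0.6, 1]}}

```text
time: 11.35
tool_pos: [0.5072, 0.1026, 0.0839]
ee_rot: [3.141, 0.0, 2.398]
wrist_force: [0.4, -0.1, -0.1]
width: 0.0096
finger_force: 30.0
```

Call:
{"fn": "move_arm", "kwargs": {"deltas": [0, 0, 0.1, 0, 0, 0, 1, 0, 0, 0.2, 0, 0, 0, 1, 0, 0, 0.3, 0, 0, 0, 1, 0, 0, 0.4, 0, 0, 0, 1, 0, 0, 0.5, 0, 0, 0, 1, 0, 0, 0.53, 0, 0, 0, 1, 0, 0, 0.53, 0, 0, 0, 1]}}

```text
time: 12.05
tool_pos: [0.5074, 0.1028, 0.0839]
ee_rot: [3.14, -0.0, 1.869]
wrist_force: [2.0, 1.7, 0.1]
width: 0.0096
finger_force: 30.0
```

Call:
{"fn": "move_arm", "kwargs": {"deltas": [0, 0, 0.1, 0, 0, 0, 1, 0, 0, 0.2, 0, 0, 0, 1, 0, 0, 0.3, 0, 0, 0, 1, 0, 0, 0.4, 0, 0, 0, 1, 0, 0, 0.5, 0, 0, 0, 1, 0, 0, 0.54, 0, 0, 0, 1, 0, 0, 0.54, 0, 0, 0, 1, 0, 0, 0.54, 0, 0, 0, 1]}}

```text
time: 12.85
tool_pos: [0.5073, 0.1028, 0.0839]
ee_rot: [3.141, -0.001, 1.33]
wrist_force: [1.3, 2.0, -0.1]
width: 0.0095
finger_force: 30.0
```

Call:
{"fn": "move_arm", "kwargs": {"deltas": [0, 0, 0, 0, 0, 0, 0.3, 0, 0, 0, 0, 0, 0, 0.3, 0, 0, 0, 0, 0, 0, 0.3, 0, 0, 0, 0, 0, -3, 0.3, 0, 0, 0, 0, 0, -7, 0.3, 0, 0, 0, 0, 0, -11, 0.3, 0, 0, 0, 0, 0, -12, 0.3]}}

```text
time: 13.55
tool_pos: [0.5091, 0.1025, 0.2093]
ee_rot: [3.133, -0.003, 1.328]
wrist_force: [0.2, 0.5, 0.2]
width: 0.033
finger_force: 0.0
```

```bash
python3 d.py 0.4 0.0 0.2 2.92
```

```text
rot [ 0.009  0.005 -1.592] cm [-12.58  -8.13   0.83] t 13.55 pos [0.5091 0.1025 0.2093] rpy [ 3.133e+00 -3.000e-03  1.328e+00] w 0.033 F [0.2 0.5 0.2] q [ 0.09  0.02  1.48 -0.    1.64  0.33]
```

Call:
{"fn": "move_arm", "kwargs": {"deltas": [0, 0, -0.14, -3, -2, 0, 0.3, 0, 0, -0.28, -6, -4, 0, 0.3, 0, 0, -0.42, -9, -6, 0, 0.3, 0, 0, -0.56, -13, -8, 0, 0.3, 0, 0, -0.7, -16, -8, 0, 0.3, 0, 0, -0.84, -18, -8, 0, 0.3, 0, 0, -0.98, -18, -8, 0, 0.3, 0, 0, -1.12, -18, -8, 0, 0.3]}}

```text
time: 14.35
tool_pos: [0.3852, -0.0537, 0.2027]
ee_rot: [-3.141, -0.001, 2.452]
wrist_force: [0.6, 0.3, 0.2]
width: 0.0328
finger_force: 0.0
```

```bash
python3 - <<'E'
from h import *
np.set_printoptions(precision=4,suppress=True)
s=snap("top");C=cloud(s);x,y,z=C[...,0],C[...,1],C[...,2]
q=(np.hypot(x-.507,y-.103)<.03)&(z>.066)&(z<.085);print(q.sum(),C[q].mean(0),cv2.minAreaRect((C[q][:,:2]*1000).astype(np.float32)))
q=(np.hypot(x-.495,y-.055)<.03)&(z>.095)&(z<.115)&(y<.08);print(q.sum(),C[q].mean(0),cv2.minAreaRect((C[q][:,:2]*1000).astype(np.float32)))
q=(np.hypot(x-.491,y+.211)<.045)&(z>.025)&(z<.09);print("cap",q.sum(),C[q].mean(0))
cv2.imwrite("pics/c3.png",cv2.resize(s["image"][165:250,130:240],None,fx=5,fy=5,interpolation=cv2.INTER_CUBIC)[...,::-1])
E
python3 d.py 0.4965 0.0555 0.15 2.92
```

```text
65 [0.5064 0.1017 0.0749] ((506.2730407714844, 101.43439483642578), (34.831642150878906, 9.915193557739258), 78.5131607055664)
66 [0.496  0.0541 0.1013] ((496.1442565917969, 54.35536575317383), (8.373960494995117, 34.871376037597656), 77.0578842163086)
cap 528 [ 0.4914 -0.21    0.0436]
rot [-0.001 -0.002 -0.464] cm [-1.72 15.48  5.25] t 14.4 pos [ 0.3853 -0.0534  0.2027] rpy [-3.141e+00 -1.000e-03  2.456e+00] w 0.0324 F [-0.1  0.4  1.4] q [-0.28 -0.28  1.75 -0.    1.67 -1.17]
```

View pics/c3.png

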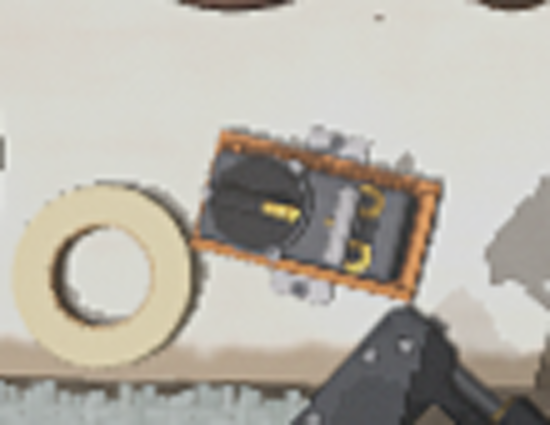

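The crop shows the dial arrow at (280,211) pointing at the brass ridge at (330,222), and the shackle bar at (342,225) still shut. Next, move over the shackle.

Call:
{"fn": "move_arm", "kwargs": {"deltas": [0, 0, -0.12, -0.4, 4, 0, 0.3, 0, 0, -0.24, -0.8, 8, 0, 0.3, 0, 0, -0.36, -1.2, 12, 0, 0.3, 0, 0, -0.46, -1.7, 15, 1, 0.3, 0, 0, -0.46, -1.7, 15.5, 3, 0.3, 0, 0, -0.46, -1.7, 15.5, 5, 0.3, 0, 0, -0.46, -1.7, 15.5, 5, 0.3, 0, 0, -0.46, -1.7, 15.5, 5, 0.3]}}

```text
time: 15.2
tool_pos: [0.4977, 0.0553, 0.1531]
ee_rot: [-3.141, -0.002, 2.907]
wrist_force: [-0.2, -0.2, 0.1]
width: 0.0325
finger_force: 0.0
```

```bash
python3 d.py 0.4963 0.055 0.097 2.918
```

```text
rot [-0.001 -0.002 -0.011] cm [ 0.12 -0.06  5.61] t 15.2 pos [0.4977 0.0553 0.1531] rpy [-3.141e+00 -2.000e-03  2.907e+00] w 0.0325 F [-0.2 -0.2  0.1] q [-0.    0.    1.6  -0.    1.54 -1.34]
```

Call:
{"fn": "move_arm", "kwargs": {"deltas": [0, 0, -0.01, 0.1, 0, 1.5, 0.3, 0, 0, -0.01, 0.1, 0, 3, 0.3, 0, 0, -0.01, 0.1, 0, 4.5, 0.3, 0, 0, -0.01, 0.1, 0, 5.3, 0.3, 0, 0, -0.01, 0.1, 0, 5.5, 0.3, 0, 0, -0.01, 0.1, 0, 5.5, 0.3, 0, 0, -0.01, 0.1, 0, 5.5, 0.3]}}

```text
time: 15.9
tool_pos: [0.498, 0.0555, 0.0999]
ee_rot: [3.141, 0.002, 2.918]
wrist_force: [-0.4, 0.1, 0.6]
width: 0.0327
finger_force: 0.0
```

Call:
{"fn": "move_arm", "kwargs": {"deltas": [0, 0, 0, 0, 0, 0, 1, 0, 0, 0, 0, 0, 0, 1, 0, 0, 0, 0, 0, 0, 1, 0, 0, 0, 0, 0, 0, 1, 0, 0, 0, 0, 0, 0, 1]}}

```text
time: 16.4
tool_pos: [0.4972, 0.0548, 0.0991]
ee_rot: [-3.14, 0.0, 2.918]
wrist_force: [-1.6, -3.8, 2.5]
width: 0.0088
finger_force: 30.0
```

Pull the shackle slowly to about 18 mm and look at the force.

Call:
{"fn": "move_arm", "kwargs": {"deltas": [0, 0, 0, 0, 0, -0.3, 1, 0, 0, 0, 0, 0, -0.6, 1, 0, 0, 0, 0, 0, -0.9, 1, 0, 0, 0, 0, 0, -1.2, 1, 0, 0, 0, 0, 0, -1.5, 1, 0, 0, 0, 0, 0, -1.8, 1, 0, 0, 0, 0, 0, -1.8, 1, 0, 0, 0, 0, 0, -1.8, 1]}}

```text
time: 17.2
tool_pos: [0.4973, 0.0556, 0.1172]
ee_rot: [-3.142, 0.0, 2.918]
wrist_force: [-0.7, -3.4, 0.4]
width: 0.0086
finger_force: 30.0
```

Call:
{"fn": "move_arm", "kwargs": {"deltas": [0, 0, 0, 0, 0, -0.1, 1, 0, 0, 0, 0, 0, -0.3, 1, 0, 0, 0, 0, 0, -0.5, 1, 0, 0, 0, 0, 0, -0.7, 1, 0, 0, 0, 0, 0, -0.9, 1]}}

```text
time: 17.7
tool_pos: [0.4965, 0.0561, 0.1246]
ee_rot: [3.141, -0.003, 2.918]
wrist_force: [0.1, -1.1, -8.7]
width: 0.0091
finger_force: 30.0
```

Call:
{"fn": "move_arm", "kwargs": {"deltas": [0, 0, 0, 0, 0, -1, 1, 0, 0, 0, 0, 0, -2, 1, 0, 0, 0, 0, 0, -3.5, 1, 0, 0, 0, 0, 0, -5, 1, 0, 0, 0, 0, 0, -6.5, 1, 0, 0, 0, 0, 0, -8, 1, 0, 0, 0, 0, 0, -9.5, 1, 0, 0, 0, 0, 0, -10.5, 1]}}

```text
time: 18.5
tool_pos: [0.4978, 0.0556, 0.2329]
ee_rot: [3.141, 0.002, 2.918]
wrist_force: [0.0, -0.6, -8.1]
width: 0.0088
finger_force: 30.0
```

Call:
{"fn": "move_arm", "kwargs": {"deltas": [0, 0, 0, 0, 0, 0, 1, 0, 0, 0, 0, 0, 0, 1, 0, 0, 0, 0, 0, 0, 1, 0, 0, 0, 0, 0, 0, 1, 0, 0, 0, 0, 0, 0, 1, 0, 0, 0, 0, 0, 0, 1, 0, 0, 0, 0, 0, 0, 1, 0, 0, 0, 0, 0, 0, 1]}}

```text
time: 19.3
tool_pos: [0.4972, 0.0556, 0.2307]
ee_rot: [-3.141, 0.0, 2.918]
wrist_force: [-0.1, 1.6, -7.8]
width: 0.0086
finger_force: 30.0
```

```bash
python3 - <<'E'
from h import *
s=snap("side")
cv2.imwrite("pics/s4.png",cv2.resize(s["image"][120:300,180:320],None,fx=3,fy=3,interpolation=cv2.INTER_CUBIC)[...,::-1])
E
python3 d.py 0.5 0.05 0.2 2.918
```

```text
rot [-0.  0. -0.] cm [-0.39 -0.48  3.08] t 19.35 pos [0.4972 0.0556 0.2308] rpy [-3.142  0.     2.918] w 0.0088 F [ 0.7 -0.2 -7.7] q [-0.   -0.03  1.47 -0.    1.69 -1.35]
```

View pics/s4.png

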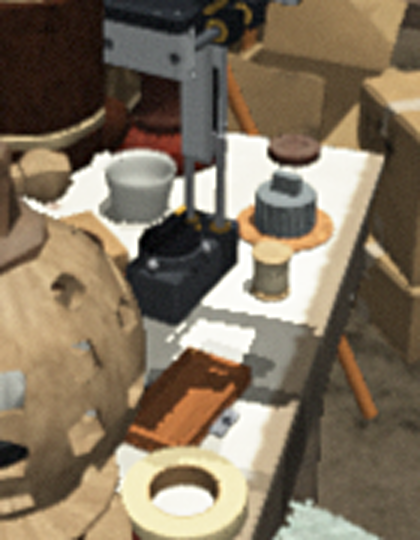

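The crop shows the lock at (185,265) hanging level and well above the empty rest at (190,395), with the shackle open. The cap stands upright on the mat at (286,205). Handing in.

```bash
python3 -c "
from bench import robot
print(robot.close_job())"
```

```text
the job is handed in; nothing more can be done
None
```

I handed the job in at about 19 s: the cap stands mouth down on the mat, the dial measured about 0.02 rad from its opening notch, and the lock hangs level by its open shackle, still and roughly 10 cm above the rest; the hand-in call returned no verdict.

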